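# Put the tiered snack stand together on the cafe table

### The job

Put the snack stand together on its steel foot, building up one piece at a time: first the large tier, then the medium tier, then the small tier, and last the steel knob on top, each fully home on the piece beneath so that the stand is straight and level. Lower each piece into place rather than dropping it, do not disturb the two glasses, the coasters or the saucer with its cup, and let go of everything at the end.

Things in the scene. Friction and masses are not known exactly. Their poses are not given: they have to be found in the camera images.
- large_mid (a point): Large tier, 300 g: round white melamine dish 180 mm across, flat-bottomed, rim 18 mm high. A steel rod 28 mm across stands in its middle to a shoulder 64 mm above the underside; a plug rises 16 mm more, tapering from 17 to 6 mm. A socket in the underside (20 mm across, 22 deep) goes over the plug beneath until it rests on that shoulder. Point: on the axis, 40 mm above the underside; z up. Starts standing on the table.
- medium_mid (a point): Medium tier, 230 g: round white melamine dish 144 mm across, flat-bottomed, rim 18 mm high. A steel rod 28 mm across stands in its middle to a shoulder 64 mm above the underside; a plug rises 16 mm more, tapering from 17 to 6 mm. A socket in the underside (20 mm across, 22 deep) goes over the plug beneath until it rests on that shoulder. Point: on the axis, 40 mm above the underside; z up. Starts standing on the table.
- small_mid (a point): Small tier, 170 g: round white melamine dish 110 mm across, flat-bottomed, rim 18 mm high. A steel rod 28 mm across stands in its middle to a shoulder 64 mm above the underside; a plug rises 16 mm more, tapering from 17 to 6 mm. A socket in the underside (20 mm across, 22 deep) goes over the plug beneath until it rests on that shoulder. Point: on the axis, 40 mm above the underside; z up. Starts standing on the table.
- finial_mid (a point): Steel knob that caps the stand, 90 g: round sleeve 30 mm across with a rounded head (33 mm across, from 41 mm up), 60 mm high in all. A socket in its underside (20 mm across, 20 deep) goes over the small tier's plug until it rests on the shoulder. Point: on its axis, 30 mm above its underside; z up. Starts standing on the table.
- foot: Steel foot of the snack stand, does not move: low round disc 120 mm across with a short post 28 mm across in the middle. The post's shoulder is 28 mm above the table; on it a plug like those of the tiers rises 16 mm, tapering from 17 to 6 mm. Origin: on its axis, at the table; z up.
- tumbler_a: Clear glass tumbler, 74 mm across at the rim, 85 mm high, standing. Origin: centre of its underside. A bystander: stays where it is.
- tumbler_b: The other clear glass tumbler, the same: 74 mm across at the rim, 85 mm high, standing. Origin: centre of its underside. A bystander: stays where it is.
- coasters: Stack of round wooden coasters, 92 mm across, 35 mm high. Origin: centre of its underside. A bystander: stays where it is.
- saucer: White ceramic saucer, 130 mm across, 17 mm high, without a rod. Origin: centre of its underside. A bystander: stays where it is.
- cup: Small white ceramic espresso cup, 62 mm across without its handle, 52 mm high, standing on the saucer. Origin: centre of its underside. A bystander: stays where it is.

How it is judged:
On the way, in this order (a step that is already met when the one before it is completed fails the run):
1. the large tier stands fully home on the foot, level and let go (horizontal distance between large_mid and foot below 0.01 m and z of large_mid in the frame of foot between 0.062 and 0.072 m and angle between large_mid's own z axis and vertical below 0.06 rad and contact force between the fingers and large below 0.1 N), for 0.2 s.
2. the medium tier stands fully home on the large tier, level and let go (horizontal distance between medium_mid and foot below 0.01 m and z of medium_mid in the frame of foot between 0.126 and 0.136 m and angle between medium_mid's own z axis and vertical below 0.06 rad and contact force between the fingers and medium below 0.1 N), for 0.2 s.
3. the small tier stands fully home on the medium tier, level and let go (horizontal distance between small_mid and foot below 0.01 m and z of small_mid in the frame of foot between 0.19 and 0.2 m and angle between small_mid's own z axis and vertical below 0.06 rad and contact force between the fingers and small below 0.1 N), for 0.2 s.
4. the knob stands fully home on the small tier, level and let go (horizontal distance between finial_mid and foot below 0.01 m and z of finial_mid in the frame of foot between 0.244 and 0.254 m and angle between finial_mid's own z axis and vertical below 0.06 rad and contact force between the fingers and finial below 0.1 N), for 0.2 s.
At the end, for the whole second after the job is handed in: On the foot stand, from the bottom up, the large, medium and small tier and the knob: each within 10 mm of the foot's axis, within 4 mm of fully home in height, leaning less than 0.06 rad, let go and at rest (all of step 1 and all of step 2 and all of step 3 and all of step 4 and linear speed of each of large, medium, small, finial below 0.02 m/s); the robot touches nothing.
It fails at once if a glass tumbler is shifted by more than 20 mm or tipped over (distance of any of tumbler_a, tumbler_b from where it was at the start of the episode above 0.02 m or angle between any of tumbler_a, tumbler_b's own z axis and vertical above 0.5 rad).
It fails at once if the coaster stack is shifted by more than 20 mm or tipped over (distance of coasters from where it was at the start of the episode above 0.02 m or angle between coasters's own z axis and vertical above 0.5 rad).
It fails at once if the saucer or its cup is shifted by more than 20 mm or tipped over (distance of any of saucer, cup from where it was at the start of the episode above 0.02 m or angle between any of saucer, cup's own z axis and vertical above 0.5 rad).
It fails at once if a tier or the knob is dropped (falls freely by some 25 mm or more) ((linear speed of large above 0.7 m/s and contact force between the fingers and large below 0.02 N) or (linear speed of medium above 0.7 m/s and contact force between the fingers and medium below 0.02 N) or (linear speed of small above 0.7 m/s and contact force between the fingers and small below 0.02 N) or (linear speed of finial above 0.7 m/s and contact force between the fingers and finial below 0.02 N)).
It also fails if it takes over 120 s, if anything falls off the work surface, if the arm or the gripper's body presses on something with over 40 N, if the wrist force passes 120 N, or if a joint passes its speed limit or range.

### The arm

A 7-joint arm with a two-finger parallel gripper is mounted at the origin on the work surface. World frame = base frame: x ahead of the robot, y to its left, z up, the work surface at z = 0. Lengths are in m, angles in rad, forces in N, time in s.
With the tool pointing down it reaches from about 0.425 to 0.95 m from the base axis. Payload 4.7 kg.
Tool frame: the origin (TCP) lies at the centre of the arm's flange, where the gripper is bolted on; the fingertips stand 173 mm ahead of it and the grasp point (between the pads) lies 155 mm ahead of it (bot.finger_overhang is the distance from the TCP to the fingertips, in m); z points along the fingers, y is the direction in which the jaws open and shut (so a half turn about z gives the same grasp; the last joint's range is limited). The gripper opens to 85 mm and grips with 20 to 120 N. Pads are 22 mm wide; open, the fingers measure 114 mm over their backs; the gripper's body (76 mm by 85 mm) begins 54 mm behind the grasp point. The pads swing forward as they close: fully open they stand 13 mm farther back than shut.
Start: joints at [-1.337, 0.469, -0.049, 1.532, 0.024, 1.141, -0.082], TCP at [0.175, 0.652, 0.405] pointing down, gripper open.
Joint ranges: [-2.59, 2.59], [-0.33, 1.99], [-1.39, 1.29], [0.1, 2.45], [-1.04, 4.18], [0.21, 1.99], [-2.66, 2.66]. Speed limits (rad/s): [2.57, 2.57, 3.14, 3.14, 3.14, 3.14, 3.14].

### API

Orientations are given as a unit quaternion [w, x, y, z].
In Python, from workcell import sensors, viewer, order, spotter, bot gives the robot as it stands. The module is installed in compiled form; this text tells all that it offers.
- The arm moves only by the tool send_rows, never from a script. Its argument "commands" is a list that holds one entry, the list of rows, each a list of 6 numbers: the shift along the tool's x, y, z in mm, then the turn, a rotation vector about the tool's x, y, z in degrees. A call has 1 to 8 rows; each row shifts and turns the pose as measured when the row begins, along the tool's axes as they then stand; what a row does not reach is not made up. A row lasts 1/8 s, in which the tool goes at most 62.5 mm and 10.7 degrees, less where a joint would pass 70% of its speed; a pose out of reach is approached as far as the arm can. A call with a gripper value outside its range is refused whole. "hand" is the opening, from -1 (shut) to 1 (fully open), set as the call begins (left out, the last holds). The fingers move at their own pace and stop on an object; the grip force is fixed at half the most. Time passes only in rows, so rows that do not move let the fingers close. It gives the time, the measured TCP pose, the force and the opening at its end, in the units of the state.
- sensors.read_state(): the state, without advancing time (a new reading comes with each control period).
- viewer.read_camera(name): name is "side" or "top" or "wrist"; returns a dict with "img" (420x560x3 uint8, red, green, blue), "mtx" (3x3 intrinsics, pixels), "D" ([k1, k2, p1, p2, k3] as OpenCV has them; the pictures are not rectified), "extrinsics" (4x4, takes a point from camera to world coordinates). Camera axes: x right, y down, z forward; pixel columns grow to the right and rows downward; lengths in m; the calibration is good to about 2 mm. A picture is of the moment at which its call begins. There is no depth.
- order.finish_job(): hands the job in, once; it reports no verdict.
Trained networks look in the newest picture that a camera, given by its name, has taken for a name from the list of things; names that differ only in an ending like _2 or _b are one class to them, and where a whole thing is asked for, a point or a joint stands for the part that bears it (a point fixed in the world has none). Each returns a list of dicts, best first, with "p" (0 to 1); they miss things now and then, are a little off and sometimes report something else, mostly with a low value. They report only what shows in the picture. A call takes as long as a camera call.
- spotter.cut_out(camera, query): "mask" (420x560 bool, what is visible of it) and "point" ([row, column] in pixels, amid what is visible of it).
- spotter.place_of(camera, query): "point" ([row, column] in pixels: a listed point, or the origin of a listed thing).
The state is a dict: "time_s": time; "joint_positions": joint angles; "joint_vel": joint speeds; "joint_efforts": joint torques, N m; "tool_pos": TCP position; "eef_rot": TCP orientation; "wrist_force": force on the tool from outside, world axes, zero at the start; "moment": the same for the moment, N m; "width": finger opening in m.
Only numpy, scipy, OpenCV 4.12 (cv2) and the standard library are available. Lean on these libraries where they do the work, as an engineer would, in place of code of your own. Each camera call takes 0.05 s, during which the arm holds its last target.

## Working session

There is one attempt and no reset: what is moved stays moved. The work goes in short steps, Python scripts to look and compute and a tool call to move; the robot and the scene stay as the last step left them, time stands still between calls to the robot, and variables do not carry over. Pictures are saved under pics/ and viewed, and the job is handed in when it is done.

Besides the shell and the picture viewer there is one more tool, called as name(argument=value, ...) on one line, values as JSON. send_rows: Moves the arm, as the interface text tells. Its arguments: {"type":"object","properties":{"commands":{"type":"array","items":{"type":"array","items":{"type":"array","items":{"type":"number"}}}},"hand":{"type":"number"}},"required":["commands"]}

```bash
mkdir -p pics; cat > h.py <<'E'
import numpy as np, cv2
from workcell import sensors, viewer, order, spotter, bot
from scipy.spatial.transform import Rotation as R
def save(c,n):
    cv2.imwrite(f'pics/{n}.png',c['img'][:,:,::-1])
def ray(c,pt):
    r,cc=pt
    u=cv2.undistortPoints(np.array([[[cc,r]]],float),np.array(c['mtx']),np.array(c['D'],float))[0,0]
    E=np.array(c['extrinsics']); d=E[:3,:3]@np.array([u[0],u[1],1]); return E[:3,3],d/np.linalg.norm(d)
def atz(c,pt,z):
    o,d=ray(c,pt); return o+d*(z-o[2])/d[2]
def proj(c,P):
    E=np.linalg.inv(np.array(c['extrinsics'])); P=np.atleast_2d(np.array(P,float))
    r=cv2.projectPoints(P,cv2.Rodrigues(E[:3,:3])[0],E[:3,3],np.array(c['mtx']),np.array(c['D'],float))[0][:,0]
    return r[:,::-1]
E
cat > a.py <<'E'
from h import *
s=sensors.read_state(); print({k:np.round(v,3).tolist() for k,v in s.items()}, bot.finger_overhang)
for n in ['side','top','wrist']:
    c=viewer.read_camera(n); save(c,n+'0'); print(n,np.round(c['extrinsics'],3).tolist())
    for q,z in [('large_mid',.04),('medium_mid',.04),('small_mid',.04),('finial_mid',.03),('foot',0),('tumbler_a',0),('coasters',0),('saucer',0),('cup',.01)]:
        for d in spotter.place_of(n,q)[:3]:
            print(n,q,round(d['p'],2),np.round(d['point'],1),np.round(atz(c,d['point'],z),3))
E
python3 a.py
```

```text
{'time_s': 0.0, 'joint_positions': [-1.337, 0.469, -0.049, 1.534, 0.024, 1.141, -0.082], 'joint_vel': [-0.0, -0.001, -0.0, 0.001, -0.001, 0.001, -0.001], 'joint_efforts': [-0.001, -51.029, -0.047, -23.772, 0.011, 0.008, -0.0], 'tool_pos': [0.175, 0.652, 0.404], 'eef_rot': [-0.0, 0.131, 0.991, -0.001], 'wrist_force': [-0.208, 0.065, -0.496], 'moment': [-0.017, 0.018, -0.022], 'width': 0.085} 0.1734
side [[0.785, -0.387, 0.484, 0.064], [-0.62, -0.481, 0.62, -0.614], [-0.007, -0.786, -0.618, 0.661], [0.0, 0.0, 0.0, 1.0]]
side large_mid 0.87 [199.8 230.8] [0.483 0.123 0.04 ]
side medium_mid 0.75 [318.2 386.6] [ 0.508 -0.385  0.04 ]
side small_mid 0.92 [249.6 293.9] [ 0.491 -0.131  0.04 ]
side small_mid 0.44 [197.1 226.5] [0.48  0.141 0.04 ]
side finial_mid 0.87 [251.1 380.6] [ 0.652 -0.253  0.03 ]
side foot 0.55 [172.4 191.1] [0.491 0.373 0.   ]
side tumbler_a 0.94 [201.5 323.1] [ 0.711 -0.002  0.   ]
side saucer 0.84 [209.7 167.6] [0.347 0.242 0.   ]
side cup 0.64 [197.6 229.2] [0.505 0.171 0.01 ]
side cup 0.63 [207.8 168.9] [0.35  0.235 0.01 ]
top [[0.02, -0.992, 0.124, 0.368], [-1.0, 
[... 180 characters left out ...]
  0.04 ]
top small_mid 0.94 [221.6 329.2] [ 0.489 -0.132  0.04 ]
top finial_mid 0.6 [160.4 376.4] [ 0.658 -0.26   0.03 ]
top foot 0.72 [276.2 375.4] [ 0.349 -0.261  0.   ]
top foot 0.67 [221.3 138.8] [0.484 0.382 0.   ]
top foot 0.57 [146.9 283.5] [ 0.698 -0.01   0.   ]
top tumbler_a 0.89 [276.5 374.9] [ 0.348 -0.26   0.   ]
top tumbler_a 0.85 [144.  282.5] [ 0.706 -0.007  0.   ]
top coasters 0.61 [167.3 184.2] [0.636 0.263 0.   ]
top saucer 0.97 [273.7 188.7] [0.346 0.238 0.   ]
top saucer 0.25 [223.3 143.2] [0.479 0.369 0.   ]
top cup 0.78 [279.5 193.6] [0.331 0.223 0.01 ]
wrist [[0.26, 0.922, 0.286, 0.104], [0.966, -0.249, -0.077, 0.67], [-0.0, 0.296, -0.955, 0.373], [0.0, 0.0, 0.0, 1.0]]
```

View pics/side0.png

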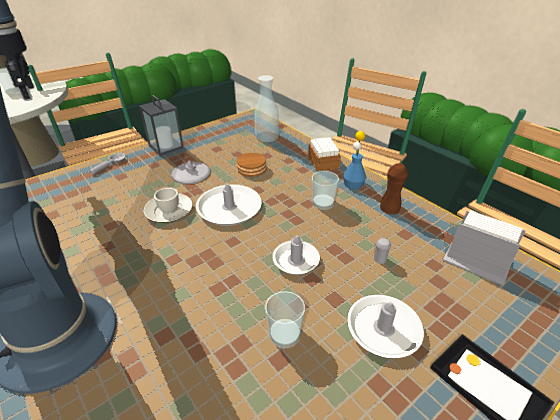

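View pics/top0.png

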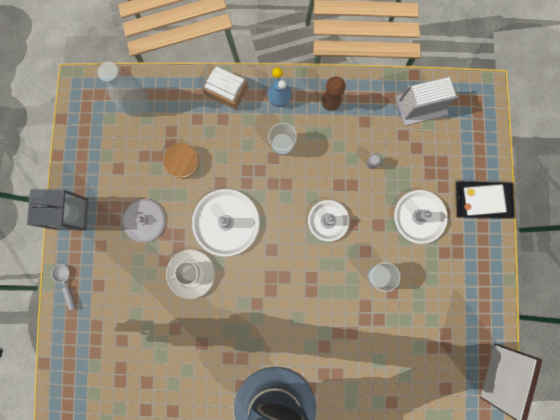

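View pics/wrist0.png

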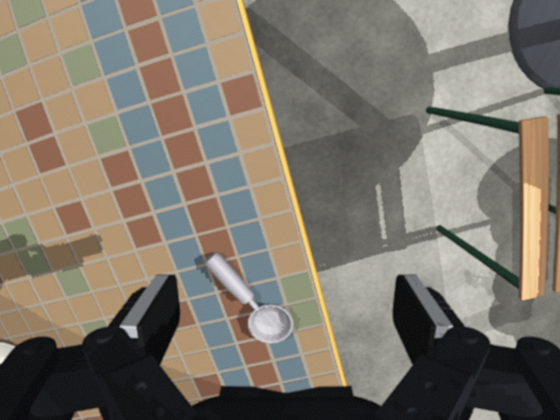

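```bash
cat > fit.py <<'E'
from h import *
from scipy.optimize import minimize
def circ(r,z,n=72):
    t=np.linspace(0,2*np.pi,n,endpoint=False); return np.c_[r*np.cos(t),r*np.sin(t),0*t+z]
def tier(r): return [np.r_[circ(r,.018),circ(r*.85,0)],np.r_[circ(.014,.03),circ(.014,.064)],np.r_[circ(.0085,.064),circ(.003,.08)]]
M={'large_mid':tier(.09),'medium_mid':tier(.072),'small_mid':tier(.055),
'finial_mid':[np.r_[circ(.015,0),circ(.015,.041)],np.r_[circ(.0165,.041),circ(.0165,.05),circ(.01,.06)]],
'foot':[np.r_[circ(.06,0),circ(.06,.008)],np.r_[circ(.014,.0),circ(.014,.028)],np.r_[circ(.0085,.028),circ(.003,.044)]],
'tumbler_a':[np.r_[circ(.03,0),circ(.037,.085)]],'coasters':[np.r_[circ(.046,0),circ(.046,.035)]],'saucer':[np.r_[circ(.04,0),circ(.065,.017)]]}
def sil(c,q,x,y,z=0,S=4):
    m=np.zeros((420*S,560*S),np.uint8)
    for P in M[q]:
        h=cv2.convexHull(((proj(c,P+[x,y,z])[:,::-1]+.5)*S).round().astype(np.int32)); cv2.fillConvexPoly(m,h,1)
    return cv2.resize(m.astype(np.float32),(560,420),interpolation=cv2.INTER_AREA)
def cost(c,m,q,x,y,z=0): 
    s=sil(c,q,x,y,z); return np.minimum(s,m).sum()/np.maximum(s,m).sum()
def fit(cm,q,x0,z=0):
    f=lambda p:-sum(cost(c,m,q,p[0]+0,p[1],z) for c,m in cm)
    r=minimize(f,x0,method='Nelder-Mead',options=dict(initial_simplex=np.array(x0)+[[0,0],[.01,0],[0,.01]],xatol=2e-4,fatol=1e-4)); return r.x,-r.fun/len(cm)
E
cat > b.py <<'E'
from fit import *
g={'large_mid':(.488,.135),'medium_mid':(.515,-.387),'small_mid':(.49,-.132),'finial_mid':(.655,-.256),'foot':(.487,.376),'coasters':(.636,.263),'saucer':(.346,.24)}
C={n:viewer.read_camera(n) for n in('side','top')}
for q,x0 in g.items():
    cms=[]
    for n,c in C.items():
        best=None
        for d in spotter.cut_out(n,q):
            p=d['mask'].astype(np.float32); pc=proj(c,[*x0,.02])[0]
            if np.hypot(*(np.array(d['point'])-pc))<25 and best is None: best=p; print(q,n,round(d['p'],2),p.sum())
        if best is not None: cms.append((c,best)); print('   ',fit(cms[-1:],q,x0))
    if len(cms)>1: print('  both',fit(cms,q,x0))
E
python3 b.py
```

```text
large_mid side 0.58 2062.0
    (array([0.48566374, 0.14121518]), np.float64(0.9734933972358704))
large_mid top 0.71 3607.0
    (array([0.48577119, 0.14315978]), np.float64(0.9743267893791199))
  both (array([0.48585624, 0.14251979]), np.float64(0.971943199634552))
medium_mid side 0.58 3721.0
    (array([ 0.51069941, -0.38149667]), np.float64(0.9833352565765381))
medium_mid top 0.7 2227.0
    (array([ 0.51101787, -0.37977935]), np.float64(0.9749045372009277))
  both (array([ 0.5105493 , -0.38065306]), np.float64(0.9742650985717773))
small_mid side 0.88 1282.0
    (array([ 0.49807704, -0.13044184]), np.float64(0.9450356364250183))
small_mid top 0.71 1382.0
    (array([ 0.49537928, -0.13191173]), np.float64(0.965006947517395))
  both (array([ 0.49597668, -0.13151439]), np.float64(0.9455432891845703))
finial_mid side 0.53 308.0
    (array([ 0.65834259, -0.2503895 ]), np.float64(0.9048057198524475))
finial_mid top 0.64 170.0
    (array([ 0.65729702, -0.25148149]), np.float64(0.9251559376716614))
  both (array([ 0.65733938, -0.25118668]), np.float64(0.9122404456138611))
foot side 0.81 629.0
    (array([0.49163173, 0.37030714]), np.float64(0.890403687953949))
foot top 0.79 1435.0
    (array([0.48775296, 0.36779815]), np.float64(0.929439902305603))
  both (array([0.48914217, 0.36837271]), np.float64(0.9039341807365417))
coasters side 0.55 588.0
    (array([0.6523576 , 0.26947615]), np.float64(0.9335789680480957))
coasters top 0.63 1015.0
    (array([0.65258725, 0.26831096]), np.float64(0.9649781584739685))
  both (array([0.65256125, 0.26823827]), np.float64(0.9477302432060242))
saucer side 0.74 664.0
    (array([0.34668817, 0.2334581 ]), np.float64(0.6014236807823181))
saucer top 0.73 1431.0
    (array([0.34545475, 0.23190112]), np.float64(0.7451550960540771))
  both (array([0.34597491, 0.23251028]), np.float64(0.6713285446166992))
```

send_rows(commands=[[[-25,-50,0,0,0,-2],[-25,-50,0,0,0,-2],[-25,-50,0,0,0,-2],[-30,-50,0,0,0,-2],[-30,-50,0,0,0,-2],[-35,-50,0,0,0,-2],[-35,-45,0,0,0,-2],[-35,-30,0,0,0,-1]]], hand=1)

```text
time_s: 3.3
tool_pos: [0.3613, 0.243, 0.4044]
eef_rot: [0.001, -0.008, 1.0, 0.003]
wrist_force: [0.3, 0.5, 0.3]
width: 0.0856
```

```bash
cat > d.py <<'E'
import sys
from h import *
# usage d.py X Y Z(of tcp) -> shift in tool frame mm, turn deg to level & aligned
def delta(T,verbose=True,yaw=None):
    s=sensors.read_state(); q=s['eef_rot']; Rm=R.from_quat([q[1],q[2],q[3],q[0]])
    d=Rm.inv().apply(np.array(T)-s['tool_pos'])*1000
    t=(Rm.inv()*R.from_matrix(np.diag([-1.,1,-1]))).as_rotvec(degrees=True)
    print('t',round(s['time_s'],2),'tcp',np.round(s['tool_pos'],4),'shift',np.round(d,1),'turn',np.round(t,2),'F',np.round(s['wrist_force'],1),'w',round(s['width'],4),'q',np.round(s['joint_positions'],2))
if __name__=='__main__': delta([float(v) for v in sys.argv[1:4]])
E
python3 d.py .486 .1425 .3
python3 - <<'E'
from h import *
c=viewer.read_camera('wrist'); save(c,'w1')
E
```

```text
t 3.3 tcp [0.3613 0.243  0.4044] shift [-122.9 -103.   104.1] turn [0.33 0.13 0.88] F [0.3 0.5 0.3] w 0.0856 q [-0.82  0.07  0.14  2.08 -0.01  0.99  0.91]
```

View pics/w1.png

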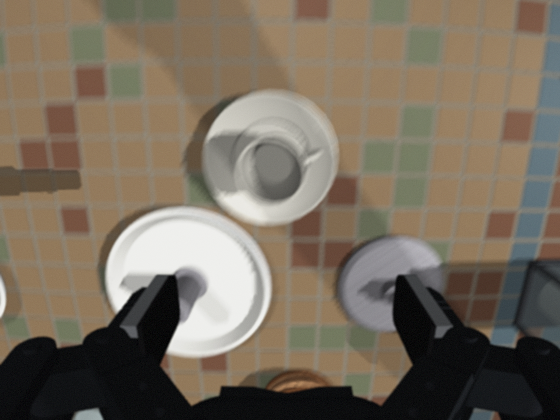

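send_rows(commands=[[[-28,-24,20,0,0,0.5],[-28,-24,20,0,0,0.4],[-28,-24,20,0,0,0],[-28,-22,20,0,0,0],[-12,-9,12,0,0,0],[0,0,0,0,0,0]]])

```text
time_s: 4.1
tool_pos: [0.495, 0.133, 0.3125]
eef_rot: [0.006, 0.006, 1.0, 0.004]
wrist_force: [0.5, -0.1, 0.2]
width: 0.0851
```

```bash
python3 d.py .486 .1425 .205
cat > w.py <<'E'
import sys
from fit import *
name,tag=sys.argv[1],sys.argv[2]; cams=sys.argv[3].split(','); x0=[float(v) for v in sys.argv[4:6]]; z=float(sys.argv[6]) if len(sys.argv)>6 else 0
for n in cams:
    c=viewer.read_camera(n); save(c,f'{tag}_{n}')
    for d in spotter.place_of(n,name)[:2]: print(n,'place',round(d['p'],2),np.round(d['point']),np.round(atz(c,d['point'],z+(0 if name=='foot' else .03 if 'fin' in name else .04)),4))
    for d in spotter.cut_out(n,name)[:2]:
        print(n,'mask',round(d['p'],2),np.round(d['point']),d['mask'].sum(),*fit([(c,d['mask'].astype(np.float32))],name,x0,z))
E
python3 w.py large_mid a wrist .486 .1425
```

```text
t 4.1 tcp [0.495  0.133  0.3125] shift [ 10.3   8.5 107.4] turn [ 0.44  0.64 -0.67] F [ 0.5 -0.1  0.2] w 0.0851 q [-0.56  0.31  0.26  2.03 -0.12  0.8   1.33]
wrist place 0.74 [191. 296.] [0.4859 0.141  0.04  ]
wrist mask 0.76 [172. 296.] 46033 [0.48608036 0.14072987] 0.9766263961791992
```

View pics/a_wrist.png

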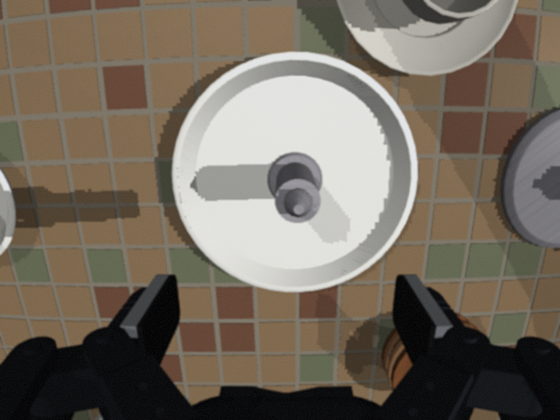

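send_rows(commands=[[[9,8,20,0,0.3,-0.5],[0,0,25,0,0.2,0],[0,0,25,0,0,0],[0,0,15,0,0,0],[0,0,0,0,0,0]]])

```text
time_s: 4.88
tool_pos: [0.4845, 0.1489, 0.2311]
eef_rot: [0.006, -0.005, 1.0, 0.008]
wrist_force: [-0.4, -0.6, -0.3]
width: 0.0854
```

```bash
python3 d.py .486 .141 .2
```

```text
t 4.88 tcp [0.4845 0.1489 0.2311] shift [-1.1 -8.4 31. ] turn [0.92 0.63 0.52] F [-0.4 -0.6 -0.3] w 0.0854 q [-0.55  0.43  0.21  2.1  -0.17  0.61  1.36]
```

send_rows(commands=[[[-1,-7,8,0.5,0.4,0.3],[0,-1,8,0.2,0.2,0.2],[0,0,8,0,0,0],[0,0,4,0,0,0],[0,0,0,0,0,0],[0,0,0,0,0,0]]])

```text
time_s: 5.62
tool_pos: [0.4867, 0.1409, 0.2031]
eef_rot: [0.002, 0.0, 1.0, 0.002]
wrist_force: [0.4, 0.5, 0.8]
width: 0.0856
```

```bash
python3 d.py .486 .141 .2
```

```text
t 5.62 tcp [0.4867 0.1409 0.2031] shift [0.7 0.1 3.1] turn [ 0.26  0.2  -0.02] F [0.4 0.5 0.8] w 0.0856 q [-0.53  0.48  0.2   2.11 -0.18  0.56  1.38]
```

Aligned; close.

send_rows(commands=[[[0,0,2,0.2,0.2,0],[0,0,0,0,0,0],[0,0,0,0,0,0],[0,0,0,0,0,0],[0,0,0,0,0,0],[0,0,0,0,0,0]]], hand=-1)

```text
time_s: 6.38
tool_pos: [0.487, 0.141, 0.2017]
eef_rot: [0.001, 0.0, 1.0, 0.001]
wrist_force: [0.4, -0.1, 0.4]
width: 0.0268
```

```bash
python3 d.py .486 .141 .2; python3 w.py large_mid b wrist,side .486 .141
```

```text
t 6.38 tcp [0.487  0.141  0.2017] shift [ 1.  -0.   1.7] turn [ 0.09  0.07 -0.03] F [ 0.4 -0.1  0.4] w 0.0268 q [-0.53  0.49  0.2   2.11 -0.18  0.56  1.38]
wrist place 0.63 [290. 287.] [0.4865 0.1404 0.04  ]
wrist mask 0.9 [205. 286.] 90153 [0.4863032  0.13989998] 0.791059672832489
side place 0.57 [196. 228.] [0.4857 0.141  0.04  ]
side place 0.19 [332. 282.] [ 0.333  -0.2842  0.04  ]
side mask 0.66 [206. 228.] 1880 [0.48651135 0.14045692] 0.8890706896781921
```

View pics/b_side.png

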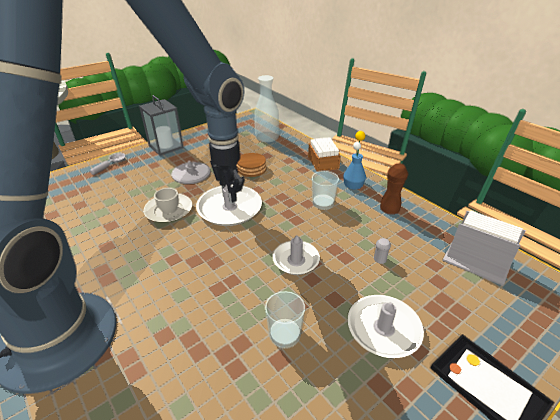

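send_rows(commands=[[[0,0,-8,0,0,0],[0,0,-14,0,0,0],[0,0,-20,0,0,0],[0,0,-25,0,0,0],[0,0,-25,0,0,0],[0,0,-10,0,0,0],[0,0,0,0,0,0]]])

```text
time_s: 7.55
tool_pos: [0.4857, 0.1404, 0.3094]
eef_rot: [0.0, 0.0, 1.0, 0.001]
wrist_force: [-0.8, 0.4, -2.6]
width: 0.0266
```

```bash
python3 d.py .489 .3685 .3
```

```text
t 7.55 tcp [0.4857 0.1404 0.3094] shift [ -3.2 228.1   9.7] turn [ 0.07  0.   -0.02] F [-0.8  0.4 -2.6] w 0.0266 q [-0.58  0.31  0.26  2.04 -0.11  0.8   1.32]
```

send_rows(commands=[[[0,20,0,0,0,0],[0,25,0,0,0,0],[0,25,0,0,0,0],[0,15,0,0,0,0],[0,0,0,0,0,0]]])

```text
time_s: 8.18
tool_pos: [0.4842, 0.2262, 0.3051]
eef_rot: [-0.004, 0.001, 1.0, -0.002]
wrist_force: [0.6, -0.3, -2.3]
width: 0.0266
```

```bash
python3 d.py .489 .3685 .3;  python3 w.py foot c wrist .489 .3685
```

```text
t 8.18 tcp [0.4842 0.2262 0.3051] shift [ -4.5 142.4   4.5] turn [-0.22 -0.44 -0.13] F [ 0.6 -0.3 -2.3] w 0.0266 q [-0.7   0.36  0.23  1.98 -0.11  0.82  1.16]
wrist place 0.59 [203. 468.] [0.4876 0.3664 0.    ]
wrist place 0.34 [  4. 299.] [0.3472 0.2332 0.    ]
wrist mask 0.79 [186. 499.] 8082 [0.47553745 0.41564636] 0.5036170482635498
```

View pics/c_wrist.png

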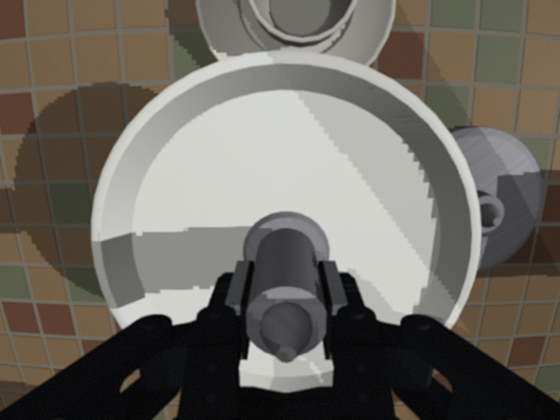

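```bash
python3 - <<'E'
from h import *
c=viewer.read_camera('wrist')
im=c['img'][150:280,430:560][:,:,::-1]; cv2.imwrite('pics/c2.png',cv2.resize(im,None,fx=5,fy=5,interpolation=cv2.INTER_CUBIC))
for p in [(.489,.3685),(.4876,.3664)]: print(proj(c,[[*p,.044],[*p,.028],[*p,0],[p[0]+.06,p[1],0.008],[p[0]-.06,p[1],0.008],[p[0],p[1]+.06,0.008]]).round(1).tolist())
E
```

```text
[[221.6, 503.3], [214.4, 491.4], [203.7, 473.4], [277.5, 467.2], [126.9, 488.6], [206.3, 549.0]]
[[219.6, 500.8], [212.6, 489.0], [202.0, 471.1], [276.0, 465.0], [124.9, 486.1], [204.6, 547.0]]
```

View pics/c2.png

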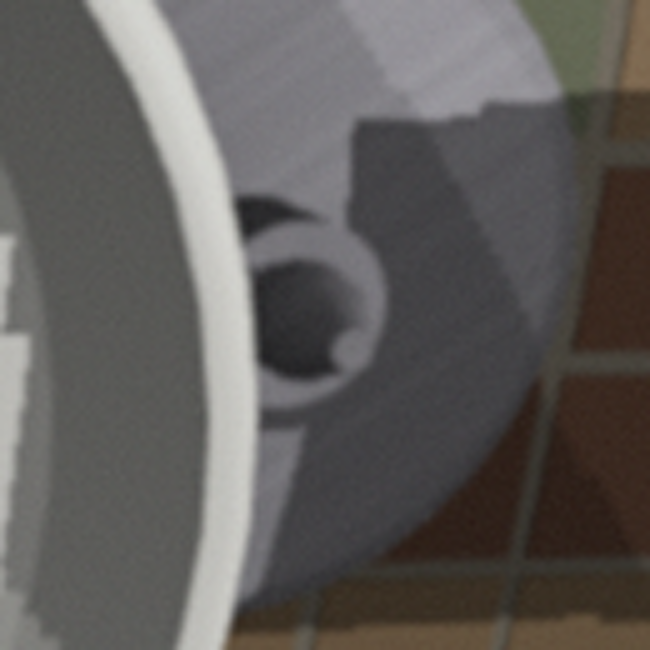

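send_rows(commands=[[[-1,25,0,0,0,0],[-1,30,0,0,0,0],[-1,30,3,0,0,0],[-1,25,3,0,-0.2,0],[0,18,0,0,-0.2,0],[0,6,0,0,0,0],[0,0,0,0,0,0]]])

```text
time_s: 9.25
tool_pos: [0.4924, 0.3554, 0.2991]
eef_rot: [0.001, 0.009, 1.0, -0.004]
wrist_force: [0.2, -0.1, -2.9]
width: 0.0272
```

```bash
python3 d.py .489 .3672 .25;
```

```text
t 9.25 tcp [0.4924 0.3554 0.2991] shift [ 3.7 12.1 49. ] turn [-0.43  0.07 -1.01] F [ 0.2 -0.1 -2.9] w 0.0272 q [-0.85  0.47  0.21  1.81 -0.12  0.87  0.96]
```

send_rows(commands=[[[2,8,10,-0.3,0,-0.6],[1,3,10,-0.1,0,-0.3],[0,0,8,0,0,0],[0,0,0,0,0,0],[0,0,0,0,0,0]]])

```text
time_s: 9.88
tool_pos: [0.4899, 0.3644, 0.2684]
eef_rot: [-0.0, 0.002, 1.0, -0.001]
wrist_force: [-0.2, 0.1, -1.9]
width: 0.0266
```

```bash
python3 d.py .489 .3672 .25; python3 - <<'E'
from h import *
for n in('side','wrist'):
    c=viewer.read_camera(n); save(c,'e_'+n)
    if n=='side': cv2.imwrite('pics/e_s.png',cv2.resize(c['img'][120:220,130:270][:,:,::-1],None,fx=5,fy=5,interpolation=cv2.INTER_CUBIC))
E
```

```text
t 9.88 tcp [0.4899 0.3644 0.2684] shift [ 0.9  2.9 18.4] turn [-0.14 -0.   -0.25] F [-0.2  0.1 -1.9] w 0.0266 q [-0.85  0.51  0.19  1.83 -0.13  0.81  0.97]
```

View pics/e_s.png

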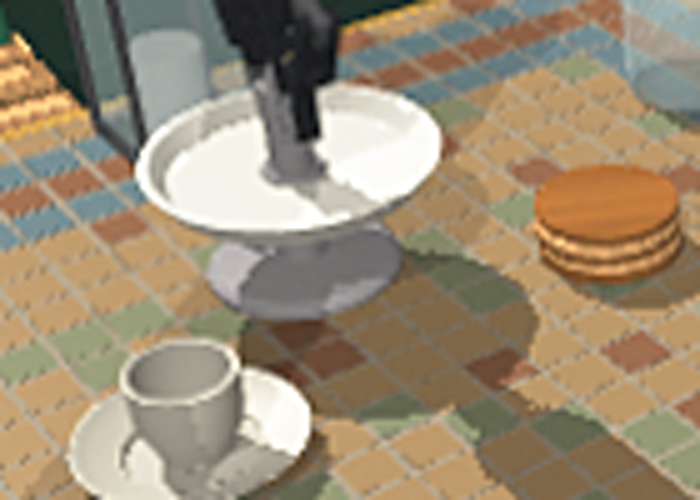

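send_rows(commands=[[[0.8,2.7,3,-0.1,0,-0.2],[0,0,5,0,0,0],[0,0,5,0,0,0],[0,0,5,0,0,0],[0,0,0,0,0,0]]])

```text
time_s: 10.6
tool_pos: [0.489, 0.3674, 0.2496]
eef_rot: [0.0, 0.0, 1.0, -0.0]
wrist_force: [-0.6, 0.4, -1.9]
width: 0.0267
```

```bash
python3 d.py .489 .3672 .23
```

```text
t 10.6 tcp [0.489  0.3674 0.2496] shift [ 0.  -0.2 19.6] turn [-0.    0.02 -0.02] F [-0.6  0.4 -1.9] w 0.0267 q [-0.85  0.54  0.19  1.84 -0.14  0.78  0.98]
```

send_rows(commands=[[[0,0,4,0,0,0],[0,0,4,0,0,0],[0,0,4,0,0,0],[0,0,0,0,0,0]]])

```text
time_s: 11.1
tool_pos: [0.4891, 0.3673, 0.2368]
eef_rot: [0.0, 0.0, 1.0, 0.0]
wrist_force: [1.1, 0.2, -2.0]
width: 0.0265
```

```bash
python3 d.py .489 .3672 .23
```

```text
t 11.1 tcp [0.4891 0.3673 0.2368] shift [ 0.1 -0.1  6.8] turn [ 0.    0.03 -0.03] F [ 1.1  0.2 -2. ] w 0.0265 q [-0.85  0.56  0.18  1.84 -0.14  0.75  0.98]
```

send_rows(commands=[[[0,0,2.5,0,0,0],[0,0,2.5,0,0,0],[0,0,2,0,0,0],[0,0,0,0,0,0]]])

```text
time_s: 11.6
tool_pos: [0.4894, 0.3675, 0.23]
eef_rot: [0.001, 0.0, 1.0, 0.0]
wrist_force: [-0.2, -0.0, -0.8]
width: 0.0266
```

```bash
python3 d.py .489 .3672 .23
```

```text
t 11.6 tcp [0.4894 0.3675 0.23  ] shift [ 0.4 -0.3 -0. ] turn [ 0.04  0.08 -0.03] F [-0.2 -0.  -0.8] w 0.0266 q [-0.85  0.57  0.18  1.85 -0.14  0.74  0.98]
```

send_rows(commands=[[[0,0,1.5,0,0,0],[0,0,1,0,0,0],[0,0,0,0,0,0]]])

```text
time_s: 11.98
tool_pos: [0.4896, 0.3675, 0.2301]
eef_rot: [0.001, 0.0, 1.0, 0.001]
wrist_force: [0.9, 0.6, -2.9]
width: 0.0267
```

```bash
python3 d.py .489 .3672 .23
```

```text
t 11.97 tcp [0.4896 0.3675 0.2301] shift [ 0.6 -0.3  0.1] turn [ 0.09  0.07 -0.03] F [ 0.9  0.6 -2.9] w 0.0267 q [-0.84  0.57  0.18  1.85 -0.14  0.74  0.98]
```

send_rows(commands=[[[0,0,0,0,0,0],[0,0,0,0,0,0],[0,0,0,0,0,0],[0,0,0,0,0,0],[0,0,0,0,0,0],[0,0,0,0,0,0]]], hand=1)

```text
time_s: 12.72
tool_pos: [0.4902, 0.3679, 0.2304]
eef_rot: [0.002, 0.0, 1.0, 0.001]
wrist_force: [-0.5, 0.4, 0.4]
width: 0.0856
```

send_rows(commands=[[[0,0,-15,0,0,0],[0,0,-25,0,0,0],[0,0,-35,0,0,0],[0,0,-40,0,0,0],[0,0,-25,0,0,0],[0,0,0,0,0,0]]])

```text
time_s: 13.48
tool_pos: [0.49, 0.3672, 0.38]
eef_rot: [0.003, 0.001, 1.0, 0.003]
wrist_force: [-0.0, 0.6, -0.4]
width: 0.0855
```

```bash
python3 d.py .5105 -.3806 .36; python3 w.py large_mid f wrist,top,side .489 .3675 .028
```

```text
t 13.47 tcp [0.49   0.3672 0.38  ] shift [ -21.3 -747.9   15.8] turn [ 0.33  0.36 -0.07] F [-0.   0.6 -0.4] w 0.0855 q [-0.88  0.39  0.22  1.73 -0.1   1.02  0.94]
wrist place 0.85 [192. 284.] [0.4904 0.3665 0.068 ]
wrist place 0.3 [ 16. 130.] [0.3612 0.2578 0.068 ]
wrist mask 0.91 [174. 284.] 35302 [0.48852305 0.3660555 ] 0.9855799674987793
top place 0.97 [218. 136.] [0.4854 0.3697 0.068 ]
top place 0.7 [218. 332.] [ 0.4949 -0.1359  0.068 ]
top mask 0.64 [222. 143.] 3144 [0.48841376 0.36675186] 0.8444802165031433
side place 0.89 [157. 188.] [0.4828 0.3554 0.068 ]
side mask 0.77 [165. 188.] 1554 [0.48788061 0.3671577 ] 0.962504506111145
```

View pics/f_wrist.png

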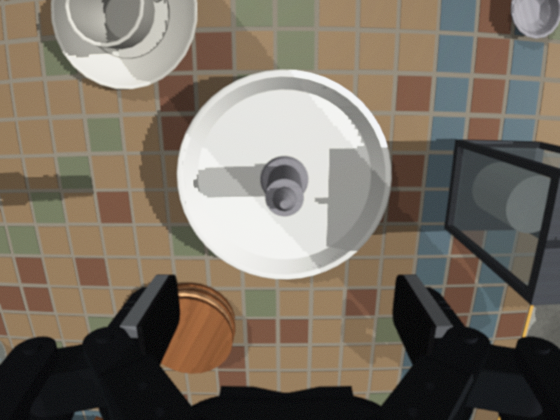

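View pics/f_side.png

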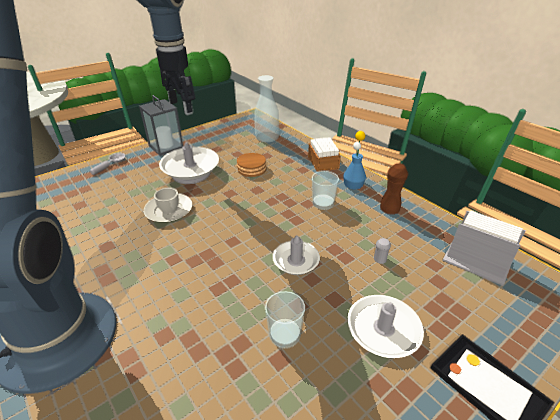

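send_rows(commands=[[[0,-30,0,0,0,0],[0,-45,0,0,0,0],[0,-52,0,0,0,0],[0,-52,0,0,0,0],[0,-52,0,0,0,0],[0,-52,0,0,0,0],[0,-52,0,0,0,0],[-5,-52,0,0,0,0]]])

```text
time_s: 14.92
tool_pos: [0.4949, -0.0262, 0.3731]
eef_rot: [-0.0, -0.005, 1.0, 0.0]
wrist_force: [0.6, 0.6, 0.3]
width: 0.085
```

```bash
python3 d.py .5105 -.3806 .36
```

```text
t 14.93 tcp [ 0.4949 -0.0262  0.3731] shift [ -12.2 -354.5   12.9] turn [ 0.03 -0.02  0.54] F [0.6 0.6 0.3] w 0.085 q [-0.37  0.21  0.4   2.01 -0.1   0.94  1.66]
```

send_rows(commands=[[[-2,-50,0,0,0,0.5],[-2,-52,0,0,0,0],[-2,-52,2,0,0,0],[-2,-52,2,0,0,0],[-2,-50,2,0,0,0],[-2,-40,2,0,0,0],[0,-25,2,0,0,0],[0,0,0,0,0,0]]])

```text
time_s: 15.92
tool_pos: [0.5059, -0.362, 0.361]
eef_rot: [-0.001, 0.003, 1.0, -0.001]
wrist_force: [0.2, 0.5, 0.3]
width: 0.0854
```

```bash
python3 d.py .5105 -.3806 .31;python3 w.py medium_mid g wrist .5105 -.3806
```

```text
t 15.93 tcp [ 0.5059 -0.362   0.361 ] shift [ -4.9 -18.5  51. ] turn [-0.07 -0.11 -0.33] F [0.2 0.5 0.3] w 0.0854 q [ 0.18  0.45  0.51  1.74 -0.25  1.02  2.35]
wrist mask 0.83 [185. 264.] 20655 [ 0.51102318 -0.38276272] 0.9715287089347839
```

View pics/g_wrist.png

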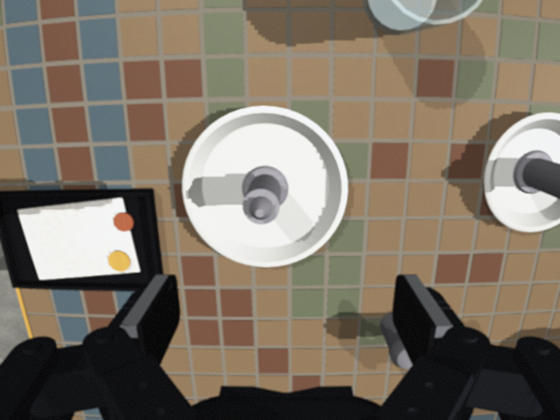

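send_rows(commands=[[[-3,-9,20,0,0,-0.2],[-1,-8,25,0,0,0],[0,-2,30,0,0,0],[0,0,30,0,0,0],[0,0,20,0,0,0],[0,0,5,0,0,0],[0,0,0,0,0,0]]])

```text
time_s: 16.95
tool_pos: [0.514, -0.3717, 0.2211]
eef_rot: [-0.001, -0.007, 1.0, 0.003]
wrist_force: [-0.6, 0.4, -0.2]
width: 0.0858
```

```bash
python3 d.py .511 -.3818 .2017
```

```text
t 16.95 tcp [ 0.514  -0.3717  0.2211] shift [  3.  -10.2  19.4] turn [ 0.36 -0.17  0.84] F [-0.6  0.4 -0.2] w 0.0858 q [ 0.26  0.64  0.42  1.8  -0.36  0.78  2.45]
```

send_rows(commands=[[[2,-7,7,0.2,-0.1,0.5],[1,-3,7,0.1,0,0.3],[0,0,5,0,0,0],[0,0,0,0,0,0],[0,0,0,0,0,0]]])

```text
time_s: 17.58
tool_pos: [0.5114, -0.383, 0.2029]
eef_rot: [0.001, 0.0, 1.0, -0.001]
wrist_force: [1.3, 0.3, 0.1]
width: 0.0855
```

```bash
python3 d.py .511 -.3818 .2017
```

```text
t 17.57 tcp [ 0.5114 -0.383   0.2029] shift [0.5 1.2 1.2] turn [-0.09  0.14 -0.01] F [1.3 0.3 0.1] w 0.0855 q [ 0.28  0.67  0.41  1.8  -0.38  0.75  2.47]
```

send_rows(commands=[[[0.5,1,1,0,0.1,0],[0,0,0,0,0,0],[0,0,0,0,0,0],[0,0,0,0,0,0],[0,0,0,0,0,0],[0,0,0,0,0,0]]], hand=-1)

```text
time_s: 18.32
tool_pos: [0.5113, -0.3819, 0.2026]
eef_rot: [0.001, 0.0, 1.0, -0.001]
wrist_force: [0.6, 0.4, -0.2]
width: 0.0264
```

```bash
python3 d.py .511 -.3818 .2017; python3 w.py medium_mid h side .511 -.382
```

```text
t 18.32 tcp [ 0.5113 -0.3819  0.2026] shift [0.3 0.1 0.9] turn [-0.12  0.11 -0.  ] F [ 0.6  0.4 -0.2] w 0.0264 q [ 0.28  0.67  0.41  1.8  -0.38  0.75  2.47]
side place 0.93 [317. 386.] [ 0.5082 -0.382   0.04  ]
side mask 0.89 [330. 381.] 3108 [ 0.51029946 -0.38239143] 0.815436601638794
```

send_rows(commands=[[[0,0,-8,0,0,0],[0,0,-16,0,0,0],[0,0,-25,0,0,0],[0,0,-35,0,0,0],[0,0,-35,0,0,0],[0,0,-30,0,0,0],[0,15,-20,0,0,0],[0,30,-5,0,0,0]]])

```text
time_s: 19.48
tool_pos: [0.5089, -0.3363, 0.386]
eef_rot: [0.0, 0.002, 1.0, -0.001]
wrist_force: [-0.5, 1.0, -2.3]
width: 0.0267
```

```bash
python3 d.py .489 .367 .375
```

```text
t 19.48 tcp [ 0.5089 -0.3363  0.386 ] shift [ 23.3 703.2   9.8] turn [-0.1   0.03 -0.28] F [-0.5  1.  -2.3] w 0.0267 q [ 0.13  0.41  0.52  1.74 -0.23  1.05  2.29]
```

send_rows(commands=[[[0,35,0,0,0,0],[0,42,0,0,0,0],[0,45,0,0,0,0],[0,45,0,0,0,0],[0,45,0,0,0,0],[0,45,0,0,0,0],[0,45,0,0,0,0],[0,45,0,0,0,0]]])

```text
time_s: 20.48
tool_pos: [0.5042, 0.0281, 0.3888]
eef_rot: [-0.001, 0.001, 1.0, 0.002]
wrist_force: [1.3, 0.7, -1.6]
width: 0.0268
```

```bash
python3 d.py .489 .367 .375
```

```text
t 20.48 tcp [0.5042 0.0281 0.3888] shift [ 15.7 338.8  15. ] turn [ 0.21 -0.09 -0.09] F [ 1.3  0.7 -1.6] w 0.0268 q [-0.47  0.21  0.39  1.97 -0.1   0.98  1.54]
```

send_rows(commands=[[[2,45,0,0,0,0],[2,45,2,0,0,0],[2,45,2,0,0,0],[2,45,2,0,0,0],[2,40,2,0,0,0],[2,25,0,0,0,0],[0,15,0,0,0,0],[0,0,0,0,0,0]]])

```text
time_s: 21.48
tool_pos: [0.481, 0.304, 0.383]
eef_rot: [-0.004, -0.006, 1.0, 0.002]
wrist_force: [0.4, 0.5, -2.2]
width: 0.0265
```

```bash
python3 d.py .489 .367 .375; python3 w.py large_mid i wrist .489 .367 .028
```

```text
t 21.48 tcp [0.481 0.304 0.383] shift [-8.8 62.9  8.2] turn [ 0.24 -0.43  0.71] F [ 0.4  0.5 -2.2] w 0.0265 q [-0.83  0.32  0.24  1.83 -0.1   1.01  1.04]
wrist mask 0.72 [136. 417.] 6295 [0.48836415 0.36794042] 0.18887211382389069
```

View pics/i_wrist.png

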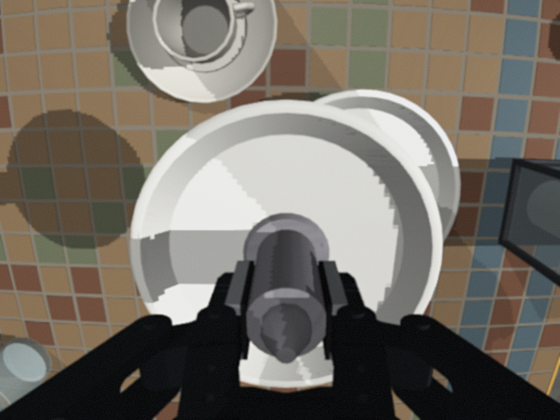

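Medium in hand, large tier seen peeking out behind it on the right. Continue to the axis.

send_rows(commands=[[[-3,15,2,0,-0.2,0.3],[-3,18,2,0,-0.2,0.3],[-2,16,2,0,0,0.1],[0,8,0,0,0,0],[0,0,0,0,0,0],[0,0,0,0,0,0]]])

```text
time_s: 22.38
tool_pos: [0.4914, 0.3612, 0.3765]
eef_rot: [0.0, 0.004, 1.0, 0.001]
wrist_force: [-0.6, -0.4, -2.2]
width: 0.0262
```

```bash
python3 d.py .489 .367 .33
```

```text
t 22.38 tcp [0.4914 0.3612 0.3765] shift [ 2.5  5.7 46.5] turn [ 0.15  0.01 -0.45] F [-0.6 -0.4 -2.2] w 0.0262 q [-0.88  0.39  0.23  1.74 -0.11  1.02  0.96]
```

send_rows(commands=[[[1.5,3,5,0.1,0,-0.3],[1,2,10,0,0,0],[0,0,10,0,0,0],[0,0,10,0,0,0],[0,0,5,0,0,0],[0,0,0,0,0,0]]])

```text
time_s: 23.12
tool_pos: [0.4887, 0.365, 0.3329]
eef_rot: [-0.001, 0.002, 1.0, -0.0]
wrist_force: [-0.1, 0.2, -2.6]
width: 0.0268
```

```bash
python3 d.py .489 .367 .295; python3 w.py medium_mid j side,top .489 .367 .13; python3 w.py large_mid j side .489 .367 .028
python3 -c "
import cv2;i=cv2.imread('pics/j_side.png');cv2.imwrite('pics/js.png',cv2.resize(i[80:200,130:270],None,fx=5,fy=5,interpolation=2))"
```

```text
t 23.12 tcp [0.4887 0.365  0.3329] shift [-0.3  2.  37.9] turn [-0.05 -0.07 -0.23] F [-0.1  0.2 -2.6] w 0.0268 q [-0.88  0.44  0.22  1.78 -0.12  0.94  0.96]
side place 0.79 [122. 183.] [0.493  0.3738 0.17  ]
side place 0.36 [170. 189.] [0.3836 0.1314 0.17  ]
top place 0.76 [213. 123.] [0.4879 0.3669 0.17  ]
top mask 0.93 [219. 133.] 1807 [0.48809525 0.3648945 ] 0.6582594513893127
side place 0.8 [154. 190.] [0.4954 0.3669 0.068 ]
side place 0.7 [123. 184.] [0.5826 0.5754 0.068 ]
side mask 0.92 [163. 188.] 1511 [0.48897492 0.36693425] 0.9600870609283447
side mask 0.48 [251. 379.] 280 [0.489 0.367] 0.0
```

View pics/js.png

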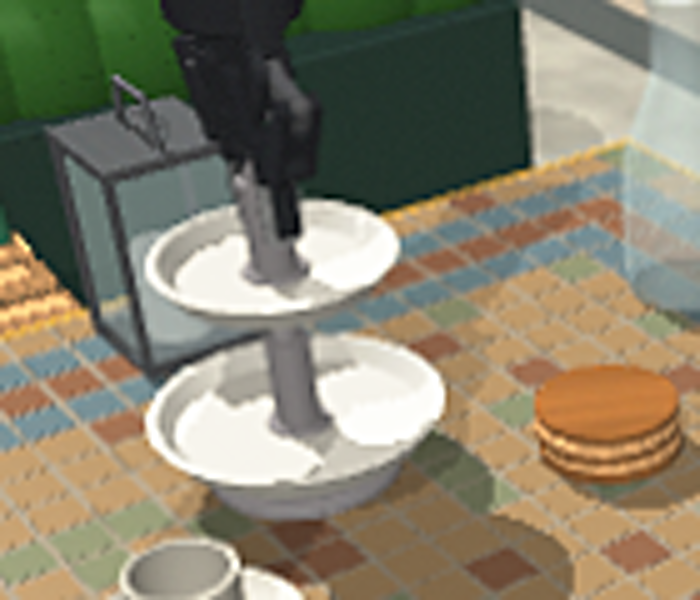

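send_rows(commands=[[[-0.3,2,3,0,0,-0.2],[0,0,6,0,0,0],[0,0,6,0,0,0],[0,0,3,0,0,0],[0,0,0,0,0,0]]])

```text
time_s: 24.2
tool_pos: [0.489, 0.3673, 0.3141]
eef_rot: [-0.0, 0.0, 1.0, -0.0]
wrist_force: [-0.6, 0.5, -2.7]
width: 0.0269
```

```bash
python3 d.py .489 .367 .295
```

```text
t 24.2 tcp [0.489  0.3673 0.3141] shift [-0.1 -0.3 19.1] turn [-0.02 -0.04 -0.  ] F [-0.6  0.5 -2.7] w 0.0269 q [-0.88  0.46  0.22  1.79 -0.12  0.9   0.97]
```

send_rows(commands=[[[0,-0.2,4,0,0,0],[0,0,4,0,0,0],[0,0,3,0,0,0],[0,0,2,0,0,0],[0,0,0,0,0,0]]])

```text
time_s: 24.82
tool_pos: [0.4891, 0.3671, 0.3003]
eef_rot: [-0.0, 0.0, 1.0, -0.0]
wrist_force: [-0.3, -0.2, -2.6]
width: 0.0261
```

```bash
python3 d.py .489 .367 .295
```

```text
t 24.82 tcp [0.4891 0.3671 0.3003] shift [ 0.1 -0.1  5.3] turn [-0.01 -0.03 -0.01] F [-0.3 -0.2 -2.6] w 0.0261 q [-0.87  0.48  0.21  1.8  -0.13  0.88  0.97]
```

send_rows(commands=[[[0,0,2,0,0,0],[0,0,2,0,0,0],[0,0,1.5,0,0,0],[0,0,1.5,0,0,0],[0,0,0,0,0,0]]])

```text
time_s: 25.45
tool_pos: [0.4897, 0.3673, 0.295]
eef_rot: [0.001, 0.0, 1.0, 0.001]
wrist_force: [0.4, 0.4, -2.5]
width: 0.027
```

```bash
python3 d.py .489 .367 .295
```

```text
t 25.45 tcp [0.4897 0.3673 0.295 ] shift [ 0.7 -0.3 -0. ] turn [ 0.1   0.1  -0.02] F [ 0.4  0.4 -2.5] w 0.027 q [-0.87  0.48  0.21  1.81 -0.13  0.86  0.97]
```

send_rows(commands=[[[0,0,1.5,0,0,0],[0,0,1,0,0,0],[0,0,0,0,0,0]]])

```text
time_s: 25.82
tool_pos: [0.4904, 0.3674, 0.2949]
eef_rot: [0.002, 0.0, 1.0, 0.002]
wrist_force: [-1.0, 0.5, -0.7]
width: 0.0265
```

```bash
python3 d.py .489 .367 .295
```

```text
t 25.82 tcp [0.4904 0.3674 0.2949] shift [ 1.4 -0.4 -0.1] turn [ 0.2   0.19 -0.04] F [-1.   0.5 -0.7] w 0.0265 q [-0.87  0.48  0.21  1.81 -0.13  0.86  0.97]
```

Blocked at the expected height (0.2946): seated. Release and rise.

send_rows(commands=[[[0,0,0,0,0,0],[0,0,0,0,0,0],[0,0,0,0,0,0],[0,0,0,0,0,0],[0,0,0,0,0,0],[0,0,0,0,0,0]]], hand=1)

```text
time_s: 26.58
tool_pos: [0.4906, 0.3678, 0.2945]
eef_rot: [0.002, 0.0, 1.0, 0.002]
wrist_force: [-0.3, -0.4, 0.0]
width: 0.0853
```

send_rows(commands=[[[0,0,-12,0,0,0],[0,0,-20,0,0,0],[0,0,-30,0,0,0],[0,0,-35,0,0,0],[0,0,-30,0,0,0],[0,0,0,0,0,0]]])

```text
time_s: 27.32
tool_pos: [0.4903, 0.3669, 0.4296]
eef_rot: [0.004, 0.0, 1.0, 0.003]
wrist_force: [-1.2, -0.5, -0.5]
width: 0.0856
```

```bash
python3 d.py .496 -.1315 .4; python3 w.py medium_mid k wrist,side,top .489 .367 .092
```

```text
t 27.32 tcp [0.4903 0.3669 0.4296] shift [  -6.  -498.6   26.5] turn [ 0.36  0.41 -0.05] F [-1.2 -0.5 -0.5] w 0.0856 q [-0.89  0.35  0.24  1.67 -0.09  1.12  0.94]
wrist place 0.87 [196. 287.] [0.4904 0.3683 0.132 ]
wrist mask 0.61 [180. 285.] 24663 [0.48988699 0.36652949] 0.9855372905731201
side place 0.97 [135. 185.] [0.4912 0.3713 0.132 ]
side mask 0.88 [144. 183.] 1034 [0.49082286 0.37074128] 0.9289900660514832
top place 0.63 [213. 128.] [0.4916 0.3696 0.132 ]
top mask 0.89 [218. 135.] 2127 [0.48951782 0.36755644] 0.8070459365844727
```

View pics/k_wrist.png

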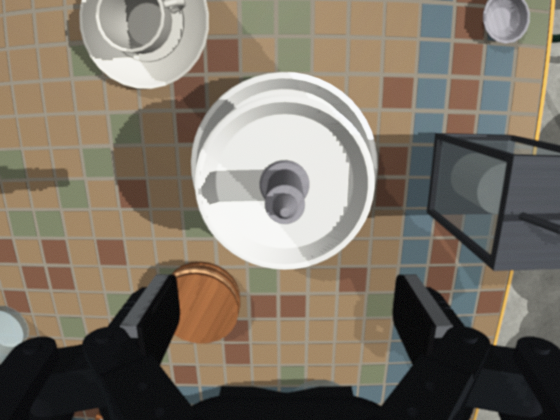

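View pics/k_side.png

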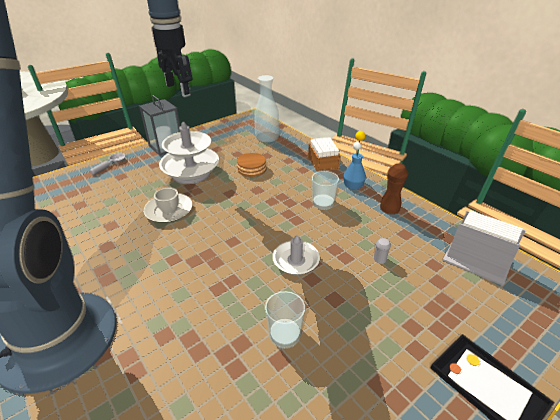

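send_rows(commands=[[[0,-40,0,0,0,0],[0,-52,0,0,0,0],[0,-52,0,0,0,0],[0,-52,0,0,0,0],[0,-52,5,0,0,0],[0,-52,10,0,0,0],[0,-50,10,0,0,0],[0,-45,10,0,0,0]]])

```text
time_s: 28.78
tool_pos: [0.4905, -0.0354, 0.3876]
eef_rot: [0.001, -0.004, 1.0, 0.001]
wrist_force: [1.0, 0.5, 0.1]
width: 0.085
```

```bash
python3 d.py .496 -.1315 .35
```

```text
t 28.77 tcp [ 0.4905 -0.0354  0.3876] shift [ -4.5 -96.2  37.4] turn [0.07 0.16 0.49] F [1.  0.5 0.1] w 0.085 q [-0.4   0.19  0.45  2.   -0.1   0.97  1.68]
```

send_rows(commands=[[[-1,-28,10,0,0,0.3],[-1,-28,12,0,0,0],[-1,-24,12,0,0,0],[-1,-12,8,0,0,0],[0,0,5,0,0,0],[0,0,0,0,0,0]]])

```text
time_s: 29.52
tool_pos: [0.4941, -0.1332, 0.3379]
eef_rot: [0.001, 0.002, 1.0, 0.0]
wrist_force: [0.4, -0.5, -0.2]
width: 0.0854
```

```bash
python3 d.py .496 -.1315 .2025;python3 w.py small_mid l wrist .496 -.1315
```

```text
t 29.52 tcp [ 0.4941 -0.1332  0.3379] shift [ -1.7   1.6 135.4] turn [ 0.05  0.06 -0.19] F [ 0.4 -0.5 -0.2] w 0.0854 q [-0.22  0.3   0.49  2.01 -0.18  0.87  1.93]
wrist place 0.59 [201. 287.] [ 0.496  -0.1335  0.04  ]
wrist mask 0.93 [187. 288.] 14179 [ 0.49574867 -0.13406229] 0.9791083335876465
```

View pics/l_wrist.png

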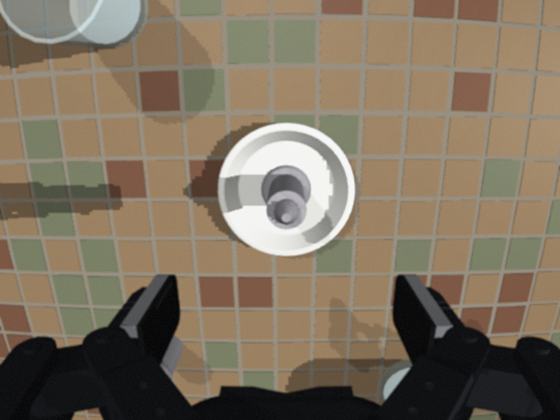

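send_rows(commands=[[[-1,0,20,0,0,0],[0,0,28,0,0,0],[0,0,28,0,0,0],[0,0,25,0,0,0],[0,0,14,0,0,0],[0,0,4,0,0,0],[0,0,0,0,0,0]]])

```text
time_s: 30.55
tool_pos: [0.4993, -0.1293, 0.2201]
eef_rot: [0.006, -0.002, 1.0, 0.001]
wrist_force: [-0.6, 0.8, 0.5]
width: 0.0852
```

```bash
python3 d.py .496 -.133 .2025
```

```text
t 30.55 tcp [ 0.4993 -0.1293  0.2201] shift [ 3.5 -3.7 17.6] turn [0.11 0.72 0.28] F [-0.6  0.8  0.5] w 0.0852 q [-0.14  0.48  0.4   2.09 -0.32  0.61  2.06]
```

send_rows(commands=[[[2.5,-2.5,5,0.1,0.5,0.2],[0.5,-1,6,0,0.2,0],[0,0,5,0,0,0],[0,0,0,0,0,0],[0,0,0,0,0,0]]])

```text
time_s: 31.18
tool_pos: [0.4968, -0.1334, 0.2047]
eef_rot: [0.002, -0.001, 1.0, -0.0]
wrist_force: [-0.8, -0.5, 0.4]
width: 0.0855
```

```bash
python3 d.py .496 -.133 .2025
```

```text
t 31.18 tcp [ 0.4968 -0.1334  0.2047] shift [0.8 0.4 2.2] turn [-0.01  0.17  0.06] F [-0.8 -0.5  0.4] w 0.0855 q [-0.12  0.51  0.38  2.1  -0.34  0.59  2.07]
```

send_rows(commands=[[[0.7,0.3,2,0,0.1,0],[0,0,0,0,0,0],[0,0,0,0,0,0],[0,0,0,0,0,0],[0,0,0,0,0,0],[0,0,0,0,0,0]]], hand=-1)

```text
time_s: 31.92
tool_pos: [0.4962, -0.1332, 0.203]
eef_rot: [0.001, -0.001, 1.0, -0.0]
wrist_force: [0.6, -0.5, 1.2]
width: 0.0267
```

```bash
python3 d.py .496 -.133 .2025;python3 w.py small_mid m wrist .496 -.133
```

```text
t 31.93 tcp [ 0.4962 -0.1332  0.203 ] shift [0.2 0.2 0.4] turn [-0.02  0.11  0.06] F [ 0.6 -0.5  1.2] w 0.0267 q [-0.12  0.51  0.38  2.1  -0.34  0.59  2.07]
wrist place 0.7 [288. 285.] [ 0.4957 -0.1349  0.04  ]
wrist mask 0.72 [238. 286.] 34517 [ 0.49573511 -0.13470959] 0.8144674301147461
```

send_rows(commands=[[[0,0,-8,0,0,0],[0,0,-16,0,0,0],[0,0,-25,0,0,0],[0,0,-35,0,0,0],[0,0,-40,0,0,0],[0,10,-45,0,0,0],[0,20,-35,0,0,0],[0,30,-20,0,0,0]]])

```text
time_s: 33.08
tool_pos: [0.4935, -0.0746, 0.4384]
eef_rot: [0.001, 0.003, 1.0, -0.0]
wrist_force: [0.3, -0.6, -2.1]
width: 0.0269
```

```bash
python3 d.py .4895 .367 .44
```

```text
t 33.08 tcp [ 0.4935 -0.0746  0.4384] shift [  7.  441.6  -1.6] turn [-0.01  0.07 -0.39] F [ 0.3 -0.6 -2.1] w 0.0269 q [-0.38  0.15  0.5   1.92 -0.08  1.09  1.72]
```

send_rows(commands=[[[0,40,-1,0,0,0],[0,50,-1,0,0,0],[0,50,0,0,0,0],[0,50,0,0,0,0],[0,50,0,0,0,0],[0,45,0,0,0,0],[0,35,0,0,0,0],[0,20,0,0,0,0]]])

```text
time_s: 34.08
tool_pos: [0.4926, 0.2725, 0.4519]
eef_rot: [0.007, 0.006, 1.0, 0.002]
wrist_force: [0.6, -0.3, -1.6]
width: 0.0269
```

```bash
python3 d.py .4895 .367 .43
```

```text
t 34.08 tcp [0.4926 0.2725 0.4519] shift [ 4.5 94.4 22.2] turn [ 0.2   0.82 -0.68] F [ 0.6 -0.3 -1.6] w 0.0269 q [-0.8   0.24  0.27  1.76 -0.07  1.13  1.05]
```

send_rows(commands=[[[1,22,4,0.1,0.4,-0.3],[1,25,4,0,0.2,-0.2],[0,22,4,0,0,0],[0,14,4,0,0,0],[0,5,0,0,0,0],[0,0,0,0,0,0],[0,0,0,0,0,0]]])

```text
time_s: 34.95
tool_pos: [0.492, 0.3635, 0.4348]
eef_rot: [0.001, 0.003, 1.0, -0.001]
wrist_force: [-0.2, -0.5, -0.9]
width: 0.0266
```

```bash
python3 d.py .4895 .367 .39
```

```text
t 34.95 tcp [0.492  0.3635 0.4348] shift [ 2.7  3.5 44.8] turn [-0.09  0.16 -0.36] F [-0.2 -0.5 -0.9] w 0.0266 q [-0.89  0.34  0.24  1.67 -0.08  1.14  0.94]
```

send_rows(commands=[[[1.5,1.5,5,0,0.1,-0.2],[1,1,10,0,0,0],[0,0,10,0,0,0],[0,0,10,0,0,0],[0,0,5,0,0,0],[0,0,0,0,0,0],[0,0,0,0,0,0]]])

```text
time_s: 35.83
tool_pos: [0.4897, 0.3645, 0.3918]
eef_rot: [0.0, 0.003, 1.0, -0.001]
wrist_force: [-0.2, 0.3, -1.7]
width: 0.027
```

```bash
python3 d.py .4897 .367 .36; python3 w.py small_mid n side .489 .367 .19
python3 -c "
import cv2;i=cv2.imread('pics/n_side.png');cv2.imwrite('pics/ns.png',cv2.resize(i[60:190,130:260],None,fx=4.5,fy=4.5,interpolation=2))"
```

```text
t 35.83 tcp [0.4897 0.3645 0.3918] shift [ 0.1  2.6 31.8] turn [-0.15  0.02 -0.29] F [-0.2  0.3 -1.7] w 0.027 q [-0.88  0.38  0.23  1.72 -0.09  1.06  0.94]
side place 0.63 [107. 177.] [0.4736 0.3516 0.23  ]
side mask 0.81 [117. 179.] 625 [0.4920651  0.37143684] 0.7842702269554138
side mask 0.71 [251. 380.] 313 [0.489 0.367] 0.0
```

View pics/ns.png

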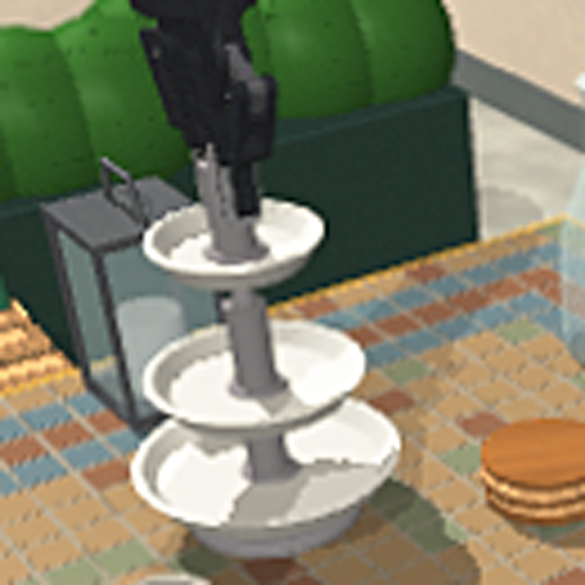

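send_rows(commands=[[[0,2.4,3,-0.1,0,-0.2],[0,0,5,0,0,0],[0,0,4,0,0,0],[0,0,0,0,0,0]]])

```text
time_s: 36.48
tool_pos: [0.4897, 0.3671, 0.3793]
eef_rot: [0.0, 0.001, 1.0, -0.0]
wrist_force: [-1.0, -0.3, -1.6]
width: 0.0266
```

```bash
python3 d.py .4897 .367 .36
```

```text
t 36.48 tcp [0.4897 0.3671 0.3793] shift [ 0.  -0.1 19.3] turn [-0.01  0.05 -0.06] F [-1.  -0.3 -1.6] w 0.0266 q [-0.88  0.39  0.23  1.73 -0.1   1.03  0.95]
```

send_rows(commands=[[[0,0,4,0,0,0],[0,0,4,0,0,0],[0,0,4,0,0,0],[0,0,2,0,0,0],[0,0,0,0,0,0]]])

```text
time_s: 37.1
tool_pos: [0.4898, 0.3671, 0.3642]
eef_rot: [0.0, 0.001, 1.0, -0.0]
wrist_force: [0.1, -0.1, -1.6]
width: 0.0267
```

```bash
python3 d.py .4897 .367 .359
```

```text
t 37.1 tcp [0.4898 0.3671 0.3642] shift [ 0.1 -0.1  5.2] turn [-0.02  0.04 -0.07] F [ 0.1 -0.1 -1.6] w 0.0267 q [-0.88  0.4   0.22  1.75 -0.1   1.    0.95]
```

send_rows(commands=[[[0,0,2,0,0,0],[0,0,2,0,0,0],[0,0,1.5,0,0,0],[0,0,1,0,0,0],[0,0,0,0,0,0]]])

```text
time_s: 37.72
tool_pos: [0.4903, 0.3673, 0.3592]
eef_rot: [0.002, 0.001, 1.0, 0.001]
wrist_force: [0.2, 0.6, -1.2]
width: 0.0265
```

```bash
python3 d.py .4897 .367 .359
```

```text
t 37.73 tcp [0.4903 0.3673 0.3592] shift [ 0.6 -0.3  0.2] turn [ 0.1   0.18 -0.07] F [ 0.2  0.6 -1.2] w 0.0265 q [-0.88  0.41  0.22  1.75 -0.1   0.99  0.95]
```

send_rows(commands=[[[0,0,1,0,0,0],[0,0,0,0,0,0]]])

```text
time_s: 37.98
tool_pos: [0.4905, 0.3674, 0.3592]
eef_rot: [0.002, 0.001, 1.0, 0.001]
wrist_force: [0.1, 0.1, 0.5]
width: 0.0267
```

send_rows(commands=[[[0,0,0,0,0,0],[0,0,0,0,0,0],[0,0,0,0,0,0],[0,0,0,0,0,0],[0,0,0,0,0,0],[0,0,0,0,0,0]]], hand=1)

```text
time_s: 38.72
tool_pos: [0.4904, 0.3674, 0.3581]
eef_rot: [0.002, 0.001, 1.0, 0.001]
wrist_force: [1.1, 0.9, 0.2]
width: 0.0851
```

send_rows(commands=[[[0,0,-12,0,0,0],[0,0,-20,0,0,0],[0,0,-30,0,0,0],[0,0,-30,0,0,0],[0,0,-25,0,0,0],[0,0,0,0,0,0]]])

```text
time_s: 39.48
tool_pos: [0.4901, 0.3669, 0.4832]
eef_rot: [0.003, 0.001, 1.0, 0.002]
wrist_force: [0.1, 0.3, -0.3]
width: 0.0853
```

```bash
python3 d.py .657 -.251 .46; python3 w.py small_mid o wrist,side,top .489 .367 .156; python3 w.py finial_mid o wrist .657 -.251
```

```text
t 39.48 tcp [0.4901 0.3669 0.4832] shift [-167.8 -617.7   21.4] turn [ 0.27  0.38 -0.1 ] F [ 0.1  0.3 -0.3] w 0.0853 q [-0.89  0.31  0.24  1.6  -0.08  1.23  0.93]
wrist place 0.96 [204. 283.] [0.4926 0.3648 0.196 ]
wrist mask 0.62 [188. 286.] 15367 [0.48994189 0.36600352] 0.9825776219367981
wrist mask 0.28 [116. 288.] 4114 [0.46884745 0.36675557] 0.22522889077663422
side place 0.74 [332. 282.] [ 0.2652 -0.3662  0.196 ]
side place 0.58 [114. 180.] [0.4919 0.3786 0.196 ]
side mask 0.72 [123. 183.] 787 [0.49369848 0.3731436 ] 0.9203224182128906
top place 0.85 [213. 118.] [0.4838 0.3699 0.196 ]
top mask 0.64 [216. 124.] 1280 [0.48962968 0.3666911 ] 0.7594870328903198
```

View pics/o_side.png

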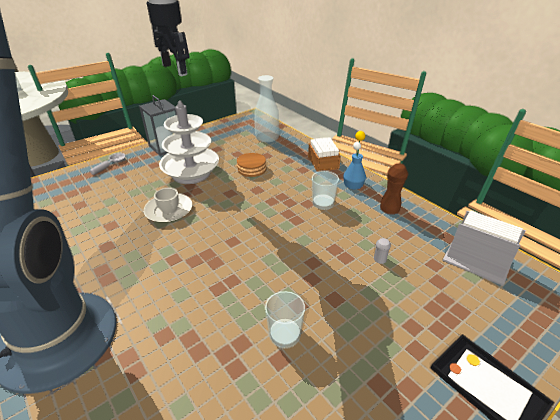

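View pics/o_wrist.png

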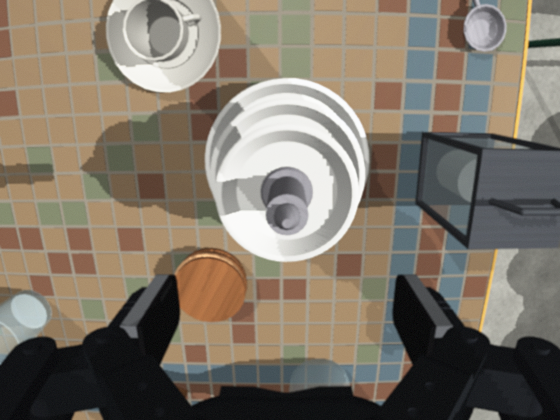

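send_rows(commands=[[[0,-40,0,0,0,0],[-5,-50,0,0,0,0],[-10,-50,0,0,0,0],[-12,-50,3,0,0,0],[-15,-50,5,0,0,0],[-15,-50,10,0,0,0],[-15,-50,15,0,0,0],[-15,-50,15,0,0,0]]])

```text
time_s: 41.08
tool_pos: [0.5796, -0.0283, 0.4316]
eef_rot: [0.004, -0.006, 1.0, 0.002]
wrist_force: [0.5, 0.5, 0.2]
width: 0.0854
```

```bash
python3 d.py .657 -.251 .3
```

```text
t 41.08 tcp [ 0.5796 -0.0283  0.4316] shift [ -73.8 -224.1  131.3] turn [0.24 0.44 0.64] F [0.5 0.5 0.2] w 0.0854 q [-0.37  0.3   0.44  1.75 -0.15  1.11  1.7 ]
```

send_rows(commands=[[[-12,-38,8,0,0,0.4],[-14,-42,10,0,0,0.2],[-14,-42,14,0,0,0],[-14,-40,20,0,0,0],[-10,-25,20,0,0,0],[-4,-10,20,0,0,0],[0,0,8,0,0,0],[0,0,0,0,0,0]]])

```text
time_s: 42.08
tool_pos: [0.6507, -0.2341, 0.3264]
eef_rot: [0.003, 0.002, 1.0, 0.002]
wrist_force: [-0.3, 0.3, 0.1]
width: 0.0853
```

```bash
python3 d.py .657 -.251 .3;python3 w.py finial_mid p wrist .657 -.251
```

```text
t 42.08 tcp [ 0.6507 -0.2341  0.3264] shift [ -6.2 -17.   26.3] turn [ 0.24  0.37 -0.21] F [-0.3  0.3  0.1] w 0.0853 q [-0.01  0.59  0.45  1.59 -0.29  1.02  2.09]
wrist place 0.91 [206. 260.] [ 0.6574 -0.2533  0.03  ]
wrist mask 0.75 [207. 258.] 2149 [ 0.65680835 -0.25283595] 0.95853590965271
```

View pics/p_wrist.png

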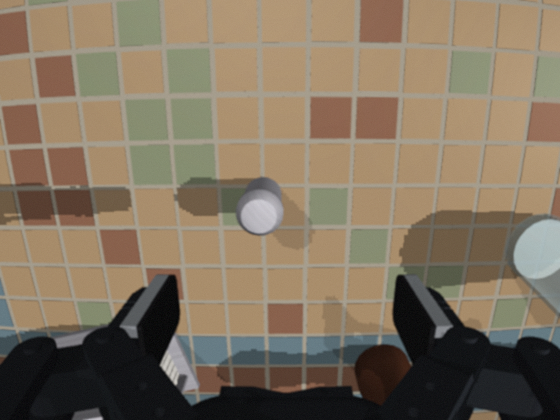

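send_rows(commands=[[[-4,-12,20,0.1,0.2,-0.1],[-2,-5,25,0.1,0.1,0],[0,0,25,0,0,0],[0,0,25,0,0,0],[0,0,18,0,0,0],[0,0,8,0,0,0],[0,0,0,0,0,0],[0,0,0,0,0,0]]])

```text
time_s: 43.22
tool_pos: [0.6593, -0.2536, 0.2023]
eef_rot: [0.004, -0.0, 1.0, -0.002]
wrist_force: [-0.7, -0.2, -0.1]
width: 0.0856
```

```bash
python3 d.py .657 -.252 .178
```

```text
t 43.23 tcp [ 0.6593 -0.2536  0.2023] shift [ 2.5  1.7 24.3] turn [-0.18  0.47  0.01] F [-0.7 -0.2 -0.1] w 0.0856 q [ 0.05  0.75  0.39  1.63 -0.36  0.83  2.16]
```

send_rows(commands=[[[1.5,1,7,-0.1,0.3,0],[0.5,0.5,7,0,0.1,0],[0,0,6,0,0,0],[0,0,3,0,0,0],[0,0,0,0,0,0],[0,0,0,0,0,0]]])

```text
time_s: 43.98
tool_pos: [0.6579, -0.2521, 0.1795]
eef_rot: [0.002, -0.0, 1.0, -0.001]
wrist_force: [-0.7, 0.0, 0.4]
width: 0.0859
```

```bash
python3 d.py .657 -.252 .178
```

```text
t 43.98 tcp [ 0.6579 -0.2521  0.1795] shift [0.9 0.1 1.5] turn [-0.11  0.21  0.03] F [-0.7  0.   0.4] w 0.0859 q [ 0.06  0.78  0.38  1.64 -0.37  0.8   2.17]
```

send_rows(commands=[[[0.8,0,1.2,-0.1,0.2,0],[0,0,0,0,0,0],[0,0,0,0,0,0],[0,0,0,0,0,0],[0,0,0,0,0,0],[0,0,0,0,0,0]]], hand=-1)

```text
time_s: 44.72
tool_pos: [0.657, -0.252, 0.1782]
eef_rot: [-0.0, -0.0, 1.0, -0.0]
wrist_force: [-0.6, -0.0, -1.7]
width: 0.0289
```

```bash
python3 d.py .657 -.252 .178; python3 - <<'E'
from h import *
c=viewer.read_camera('wrist'); save(c,'q_w')
c=viewer.read_camera('side'); cv2.imwrite('pics/q_s.png',cv2.resize(c['img'][190:290,320:440][:,:,::-1],None,fx=5,fy=5,interpolation=2))
E
```

```text
t 44.73 tcp [ 0.657  -0.252   0.1782] shift [-0.   0.   0.2] turn [-0.01 -0.    0.03] F [-0.6 -0.  -1.7] w 0.0289 q [ 0.06  0.78  0.38  1.64 -0.37  0.8   2.17]
```

View pics/q_s.png

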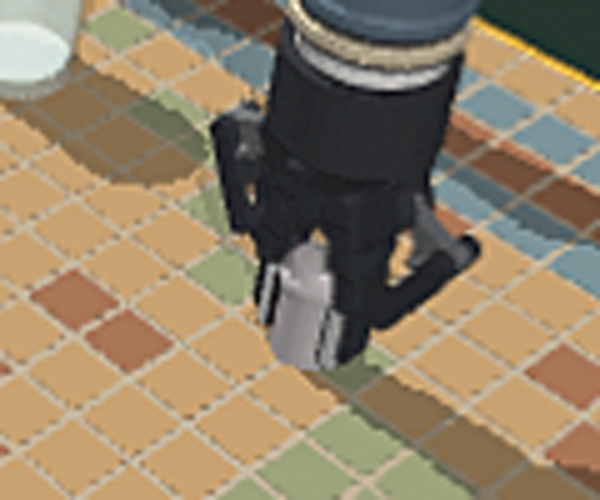

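View pics/q_w.png

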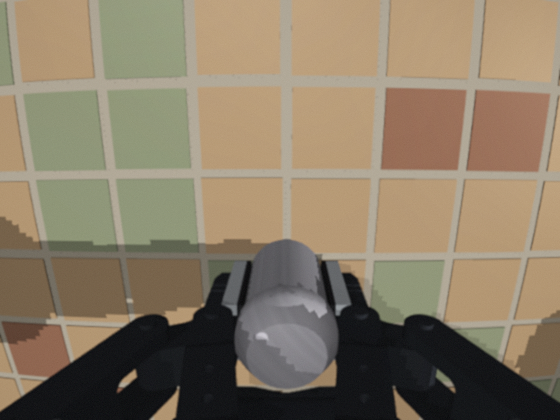

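send_rows(commands=[[[0,0,-8,0,0,0],[0,0,-18,0,0,0],[0,0,-30,0,0,0],[0,0,-40,0,0,0],[0,0,-45,0,0,0],[5,15,-45,0,0,0],[10,25,-35,0,0,0],[12,35,-25,0,0,0]]])

```text
time_s: 45.82
tool_pos: [0.6278, -0.1794, 0.4392]
eef_rot: [0.002, 0.004, 1.0, -0.002]
wrist_force: [0.4, 0.2, -1.2]
width: 0.029
```

```bash
python3 d.py .4897 .367 .48
```

```text
t 45.83 tcp [ 0.6278 -0.1794  0.4392] shift [141.7 545.3 -43.1] turn [-0.18  0.25 -0.4 ] F [ 0.4  0.2 -1.2] w 0.029 q [-0.13  0.43  0.49  1.57 -0.21  1.19  1.96]
```

send_rows(commands=[[[14,45,-15,0,0,0],[14,48,-12,0,0,0],[14,48,-8,0,0,0],[14,48,-4,0,0,0],[14,48,0,0,0,0],[13,48,0,0,0,0],[13,45,0,0,0,0],[10,38,0,0,0,0]]])

```text
time_s: 46.82
tool_pos: [0.5173, 0.1957, 0.4938]
eef_rot: [0.014, 0.007, 1.0, 0.001]
wrist_force: [0.8, 0.3, -0.4]
width: 0.0288
```

```bash
python3 d.py .4897 .367 .48
```

```text
t 46.83 tcp [0.5173 0.1957 0.4938] shift [ 30.5 170.9  13.5] turn [ 0.17  1.55 -0.83] F [ 0.8  0.3 -0.4] w 0.0288 q [-0.73  0.19  0.34  1.73 -0.06  1.2   1.19]
```

send_rows(commands=[[[6,32,0,0,0.5,-0.3],[6,36,0,0,0.5,-0.3],[6,36,2,0,0.3,-0.2],[6,30,2,0,0,0],[3,18,2,0,0,0],[0,7,0,0,0,0],[0,0,0,0,0,0],[0,0,0,0,0,0]]])

```text
time_s: 47.82
tool_pos: [0.4884, 0.3568, 0.4971]
eef_rot: [0.006, 0.001, 1.0, 0.004]
wrist_force: [-0.3, -0.3, -1.3]
width: 0.0283
```

```bash
python3 d.py .4897 .367 .44
```

```text
t 47.83 tcp [0.4884 0.3568 0.4971] shift [-0.6  9.7 57.2] turn [ 0.48  0.73 -0.11] F [-0.3 -0.3 -1.3] w 0.0283 q [-0.9   0.29  0.26  1.6  -0.08  1.25  0.94]
```

send_rows(commands=[[[-0.5,6,8,0.3,0.4,-0.1],[0,3,14,0.2,0.3,0],[0,0,14,0,0,0],[0,0,10,0,0,0],[0,0,6,0,0,0],[0,0,0,0,0,0],[0,0,0,0,0,0]]])

```text
time_s: 48.7
tool_pos: [0.4899, 0.3643, 0.4404]
eef_rot: [-0.001, 0.002, 1.0, -0.002]
wrist_force: [0.2, -1.1, 0.0]
width: 0.0288
```

```bash
python3 d.py .490 .367 .398;  python3 - <<'E'
from h import *
c=viewer.read_camera('wrist'); save(c,'r_w')
c=viewer.read_camera('side'); cv2.imwrite('pics/r_s.png',cv2.resize(c['img'][40:190,120:250][:,:,::-1],None,fx=4,fy=4,interpolation=2))
E
```

```text
t 48.7 tcp [0.4899 0.3643 0.4404] shift [-0.2  2.8 42.4] turn [-0.18 -0.1  -0.2 ] F [ 0.2 -1.1  0. ] w 0.0288 q [-0.9   0.34  0.25  1.66 -0.09  1.16  0.94]
```

View pics/r_s.png

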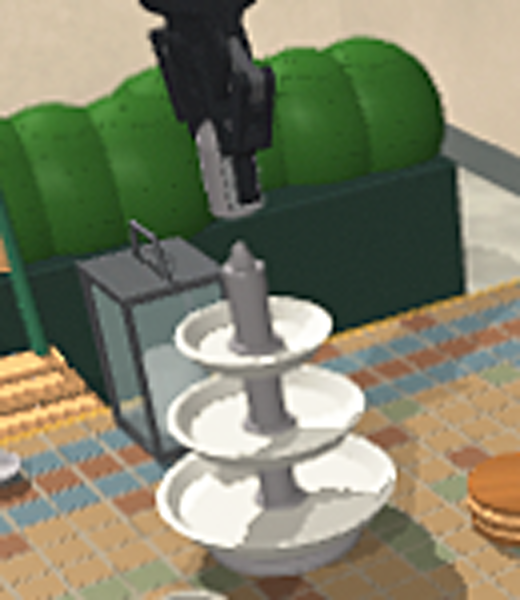

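View pics/r_w.png

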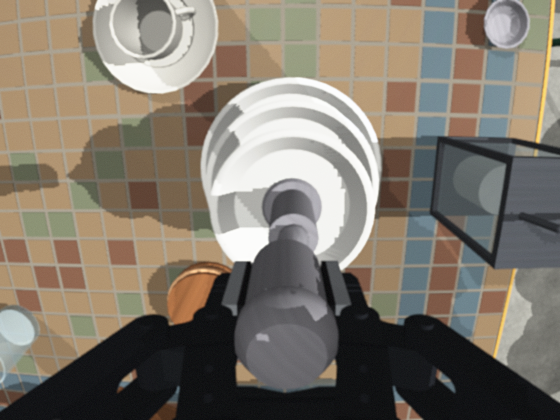

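Knob above the plug, needs about 3 mm in y. Correct and lower.

send_rows(commands=[[[-0.1,2.5,5,-0.1,-0.1,-0.2],[0,0,7,0,0,0],[0,0,6,0,0,0],[0,0,3,0,0,0],[0,0,0,0,0,0]]])

```text
time_s: 49.42
tool_pos: [0.4899, 0.367, 0.4183]
eef_rot: [0.0, -0.0, 1.0, -0.0]
wrist_force: [0.7, 0.1, -1.0]
width: 0.0292
```

```bash
python3 d.py .490 .367 .398
```

```text
t 49.42 tcp [0.4899 0.367  0.4183] shift [-0.1  0.  20.3] turn [-0.05  0.03  0.02] F [ 0.7  0.1 -1. ] w 0.0292 q [-0.9   0.36  0.25  1.69 -0.09  1.11  0.95]
```

send_rows(commands=[[[0,0,4,0,0,0],[0,0,4,0,0,0],[0,0,4,0,0,0],[0,0,2,0,0,0],[0,0,0,0,0,0]]])

```text
time_s: 50.05
tool_pos: [0.49, 0.367, 0.4035]
eef_rot: [0.0, -0.0, 1.0, -0.0]
wrist_force: [-0.5, -0.9, -1.6]
width: 0.0285
```

```bash
python3 d.py .490 .367 .398
```

```text
t 50.05 tcp [0.49   0.367  0.4035] shift [ 0.  -0.   5.5] turn [-0.03  0.05  0.02] F [-0.5 -0.9 -1.6] w 0.0285 q [-0.9   0.37  0.24  1.7  -0.1   1.08  0.95]
```

send_rows(commands=[[[0,0,2,0,0,0],[0,0,2,0,0,0],[0,0,1.5,0,0,0],[0,0,1.2,0,0,0],[0,0,0,0,0,0]]])

```text
time_s: 50.68
tool_pos: [0.4907, 0.3674, 0.3985]
eef_rot: [0.002, -0.0, 1.0, 0.001]
wrist_force: [0.3, 0.2, 0.6]
width: 0.0288
```

```bash
python3 d.py .490 .367 .398
```

```text
t 50.67 tcp [0.4907 0.3674 0.3985] shift [ 0.7 -0.4  0.5] turn [0.13 0.23 0.02] F [0.3 0.2 0.6] w 0.0288 q [-0.9   0.37  0.24  1.71 -0.1   1.07  0.95]
```

Contact at the expected height. Slight press, release, rise.

send_rows(commands=[[[0,0,1,0,0,0],[0,0,0,0,0,0]]])

```text
time_s: 50.92
tool_pos: [0.4909, 0.3674, 0.3984]
eef_rot: [0.003, -0.0, 1.0, 0.002]
wrist_force: [-0.0, 0.3, 2.2]
width: 0.0285
```

send_rows(commands=[[[0,0,0,0,0,0],[0,0,0,0,0,0],[0,0,0,0,0,0],[0,0,0,0,0,0],[0,0,0,0,0,0],[0,0,0,0,0,0]]], hand=1)

```text
time_s: 51.68
tool_pos: [0.4904, 0.3672, 0.3965]
eef_rot: [0.001, -0.0, 1.0, 0.001]
wrist_force: [0.1, 0.5, 1.1]
width: 0.0855
```

send_rows(commands=[[[0,0,-10,0,0,0],[0,0,-18,0,0,0],[0,0,-25,0,0,0],[0,0,-30,0,0,0],[0,0,-25,0,0,0],[0,0,0,0,0,0],[0,0,0,0,0,0],[0,0,0,0,0,0]]])

```text
time_s: 52.68
tool_pos: [0.4899, 0.3664, 0.5139]
eef_rot: [0.003, 0.0, 1.0, 0.002]
wrist_force: [0.1, 0.2, 0.0]
width: 0.0853
```

```bash
python3 d.py .490 .367 .5; python3 w.py finial_mid s wrist,side .489 .367 .220; python3 - <<'E'
from h import *
c=viewer.read_camera('side'); cv2.imwrite('pics/s_s.png',cv2.resize(c['img'][40:190,120:250][:,:,::-1],None,fx=4,fy=4,interpolation=2))
E
```

```text
t 52.67 tcp [0.4899 0.3664 0.5139] shift [-0.   0.5 13.9] turn [ 0.26  0.37 -0.01] F [0.1 0.2 0. ] w 0.0853 q [-0.91  0.29  0.26  1.56 -0.08  1.3   0.93]
wrist place 0.94 [210. 288.] [0.4897 0.3674 0.25  ]
wrist mask 0.6 [216. 283.] 2887 [0.49119541 0.36531938] 0.9806298613548279
wrist mask 0.2 [ 58. 183.] 5113 [0.489 0.367] 0.0
side place 0.82 [ 97. 176.] [0.4841 0.3696 0.25  ]
side mask 0.54 [100. 177.] 250 [0.49409979 0.37212436] 0.8899165391921997
```

View pics/s_s.png

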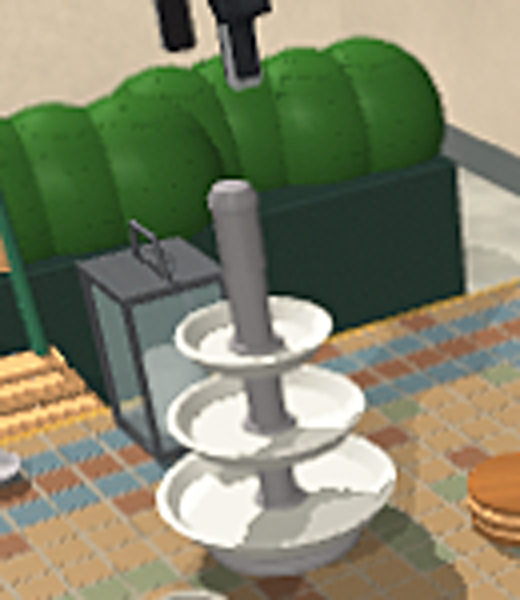

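View pics/s_wrist.png

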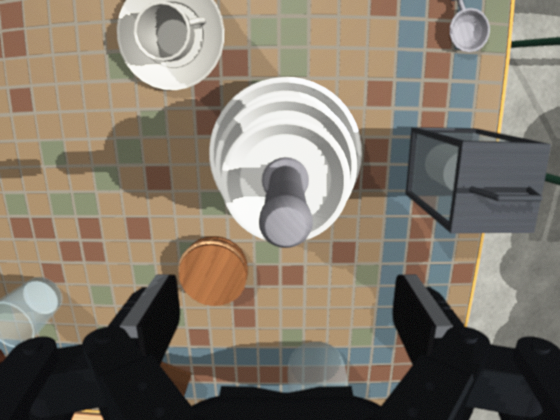

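The stand is complete and straight: the knob head is at about (288,218) in the wrist view, with the rods continuous below it. The fingers are clear, so I'm handing in.

```bash
python3 -c "
from workcell import order
print(order.finish_job())"
```

```text
the job is handed in; nothing more can be done
None
```

The snack stand is assembled on its foot and the job is handed in; it was done at about 53 s of robot time, and no verdict was reported. I placed the large, medium and small tiers and then the knob. Each was gripped by its rod or sleeve, lowered in small steps until it stopped, and then released.

**Height:** each piece stopped within about 0.5 mm of the height expected for fully home.

**Position:** the wrist camera put all four pieces at about (0.489–0.491, 0.365–0.367), within 1–3 mm of one another. The side-camera fits for the upper pieces disagreed by up to about 7 mm. I took that as calibration error and a rough fit, since it grew with height while the wrist views and contact heights agreed.

**Straightness and clearance:** the last pictures show the rods in line, the dishes level and the gripper open and clear of the stand. I saw nothing of the glasses, coasters, saucer or cup having moved, but I did not measure their positions again at the end.

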